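Fetch the salt pot from behind the canisters

ROBOT

A 6-joint arm with a two-finger parallel gripper is mounted at the origin on the work surface. World frame = base frame: x ahead of the robot, y to its left, z up, the work surface at z = 0. Lengths are in mm, angles in rad, forces in N, time in s.
With the tool pointing down it reaches from about 350 to 975 mm from the base axis. Payload 7.1 kg.
Tool frame: the origin (TCP) lies midway between the tips of the shut fingers; the grasp point (between the pads) lies 19 mm behind it (ctrl.grip_depth is the distance from the TCP to the grasp point, in mm); z points along the fingers, y is the line along which they close (so a half turn about z gives the same grasp; the last joint's range is limited). The gripper opens to 88 mm and grips with 3 to 60 N. Pads are 20 mm wide; open, the fingers measure 115 mm over their backs; the gripper's body (75 mm by 178 mm) begins 61 mm behind the grasp point.
Start: joints at [-0.019, 0.423, 1.63, -0, 1.089, -0.019], TCP at [624.984, 0.026, 222.675] pointing down, gripper open.
Joint ranges: [-3, 3], [-0.9, 2.11], [0.09, 2.58], [-1.31, 4.45], [0.11, 2.69], [-2.54, 2.54]. Speed limits (rad/s): [2.39, 2.39, 3.01, 3.14, 3.14, 3.14].

INTERFACE

Orientations are given as a rotation vector (axis times angle).
In Python, from workcell import get_obs, vision, ctrl gives the robot as it stands.
- The arm moves only by the tool step_arm, never from a script. Its argument "plan" is a list of rows, each a list of 7 numbers: the opening, from -1 (shut) to 1 (fully open), then the shift along the tool's x, y, z as a fraction of full scale, then the turn, a rotation vector about the tool's x, y, z as a fraction of full scale. In form: [[fingers, dx, dy, dz, wx, wy, wz], ...]. A call has 1 to 20 rows; each row shifts and turns the commanded pose from where the row before left it, along the tool's axes as they then stand; what a row does not reach is not made up. Full scale, the value 1, is 50 mm for a shift and 0.12 rad for a turn. A row lasts 1/8 s, in which the tool goes at most 62.5 mm and 10.7 degrees, less where a joint would pass 70% of its speed; a pose out of reach is approached as far as the arm can. A call with a number of a shift or a turn outside -1 to 1 is refused whole. A call with a gripper value outside its range is refused whole. The fingers move at their own pace and stop on an object; the grip force is fixed at half the most. Time passes only in rows, so rows that do not move let the fingers close. It gives the time, the measured TCP pose, the force, the opening and the grip force at its end, in the units of the state.
- get_obs(): the state, without advancing time (a new reading comes with each control period).
- vision.get_image(name): name is "scene" or "side" or "wrist"; returns a dict with "pixels" (400x640x3 uint8, red, green, blue), "depth" (400x640 float32, mm along the optical axis (not along the pixel's ray), 0 where there is no reading), "fx", "fy", "cx", "cy" (pixels), "k1" (the pictures are not rectified: a ray, as slopes to the right and down, at radius r is drawn at 1 + k1 r^2 times it, then the intrinsics apply), "T" (4x4, takes a point from camera to world coordinates); the wrist camera has in their place "T_tool_cam" (4x4, takes a point from camera to tool coordinates, whose origin is the TCP and whose axes are the flange's). Camera axes: x right, y down, z forward; pixel columns grow to the right and rows downward; lengths in mm; the calibration is good to about 2 mm. A picture is of the moment at which its call begins: read the wrist's pose just before it.
- ctrl.close_job(): hands the job in; it is judged then, once.
The state is a dict: "t": time; "qpos": joint angles; "qvel": joint speeds; "joint_torque": joint torques, N m; "ee_pos": TCP position; "orientation": TCP orientation; "ft_force": force on the tool from outside, world axes, zero at the start; "moment": the same for the moment, N m; "width": finger opening in mm; "grasp_force": force on a finger pad.
Only numpy, scipy, OpenCV 4.12 (cv2) and the standard library are available. Lean on these libraries where they do the work, as an engineer would, in place of code of your own. Each camera call takes 0.05 s, during which the arm holds its last target. There are 200 camera calls.

TASK

Clear all three canisters off their coasters onto the round tray, then take the yellow salt pot from behind them and stand it in the middle of the cork trivet while the canisters wait on the tray. Then put the canisters back, each squarely on the coaster of its own colour, which may not be the one it came from. Keep everything upright, set things down rather than drop them, and do not push the herb pot about.

Things in the scene. Friction and masses are not known exactly. Their poses are not given: they have to be found in the camera images.
- canister_orange: loose upright bright orange kitchen canister with a flat bright orange lid that does not come off: a plain cylinder 56 mm across and 120 mm tall, about 0.3 kg. At the start it stands on one of the three coasters, not always its own. Origin: centre of its underside; z up along its axis
- canister_green: loose upright green kitchen canister with a flat green lid that does not come off: a plain cylinder 56 mm across and 120 mm tall, about 0.3 kg. At the start it stands on one of the three coasters, not always its own. Origin: centre of its underside; z up along its axis
- canister_white: loose upright white kitchen canister with a flat white lid that does not come off: a plain cylinder 56 mm across and 120 mm tall, about 0.3 kg. At the start it stands on one of the three coasters, not always its own. Origin: centre of its underside; z up along its axis
- coaster_orange: bright orange round coaster, 76 mm across and 4 mm thick, fixed on a dark wooden board 12 mm thick (170 x 230 mm); its top is 16 mm above the counter. The coasters form an arc in front of and beside the salt pot, 84 mm from one to the next, each about 78 mm from the pot. A canister covers all but its rim at the start. Origin: centre of its underside
- coaster_green: green round coaster, 76 mm across and 4 mm thick, fixed on a dark wooden board 12 mm thick (170 x 230 mm); its top is 16 mm above the counter. The coasters form an arc in front of and beside the salt pot, 84 mm from one to the next, each about 78 mm from the pot. A canister covers all but its rim at the start. Origin: centre of its underside
- coaster_white: white round coaster, 76 mm across and 4 mm thick, fixed on a dark wooden board 12 mm thick (170 x 230 mm); its top is 16 mm above the counter. The coasters form an arc in front of and beside the salt pot, 84 mm from one to the next, each about 78 mm from the pot. A canister covers all but its rim at the start. Origin: centre of its underside
- salt_pot: small squat yellow pot with a flat wooden lid that does not come off, 50 mm across and 52 mm tall (a flat 3 mm stud on the lid, 18 mm across), loose, about 0.18 kg. It stands directly on the wooden board (12 mm above the counter), ringed by the canisters on the robot's side. Origin: centre of its underside; z up
- tray: round blue tray with a brass-coloured rim, fixed on the counter to one side, 220 mm across; flat floor 212 mm across, 4 mm above the counter, rim top 10 mm above the counter. Origin: its centre, at counter level
- trivet: round cork trivet fixed on the counter on the other side, 84 mm across, 8 mm thick. Origin: centre of its underside, at counter level
- herb_pot: bystander: loose yellow plant pot with green leaves, 70 mm across the rim, leaves to about 90 mm across and 150 mm high, standing beyond the board, to the left. Origin: centre of its underside

How it is judged (in metres and radians):
On the way, in this order (a step that is already met when the one before it is completed fails the run):
1. all three canisters stand upright on the tray together, released (horizontal distance between each of canister_orange, canister_green, canister_white and tray below 0.08 m and z of canister_orange in the frame of tray between 0 and 0.01 m and angle between each of canister_orange, canister_green, canister_white's own z axis and vertical below 0.1 rad and linear speed of each of canister_orange, canister_green, canister_white below 0.02 m/s and angular speed of each of canister_orange, canister_green, canister_white below 0.2 rad/s and contact force between each of canister_orange, canister_green, canister_white and the fingers below 0.05 N and z of canister_green in the frame of tray between 0 and 0.01 m and z of canister_white in the frame of tray between 0 and 0.01 m), for 0.2 s.
2. the salt pot stands in the middle of the trivet, released, with the three canisters still on the tray (all of step 1 and horizontal distance between salt_pot and trivet below 0.015 m and z of salt_pot in the frame of trivet between 0.004 and 0.014 m and angle between salt_pot's own z axis and vertical below 0.1 rad and linear speed of salt_pot below 0.02 m/s and angular speed of salt_pot below 0.2 rad/s and contact force between salt_pot and the fingers below 0.05 N), for 0.2 s.
At the end, for the whole second after the job is handed in: Each canister stands upright (within 0.1 rad), released and at rest on the coaster of its own colour, centre within 12 mm of the coaster's; the salt pot stands upright, released and at rest on the trivet, centre within 15 mm of the trivet's (horizontal distance between canister_orange and coaster_orange below 0.012 m and z of canister_orange in the frame of coaster_orange between 0 and 0.01 m and angle between each of canister_orange, canister_green, canister_white, salt_pot's own z axis and vertical below 0.1 rad and linear speed of each of canister_orange, canister_green, canister_white, salt_pot below 0.02 m/s and angular speed of each of canister_orange, canister_green, canister_white, salt_pot below 0.2 rad/s and contact force between each of canister_orange, canister_green, canister_white, salt_pot and the fingers below 0.05 N and horizontal distance between canister_green and coaster_green below 0.012 m and z of canister_green in the frame of coaster_green between 0 and 0.01 m and horizontal distance between canister_white and coaster_white below 0.012 m and z of canister_white in the frame of coaster_white between 0 and 0.01 m and horizontal distance between salt_pot and trivet below 0.015 m and z of salt_pot in the frame of trivet between 0.004 and 0.014 m); the robot touches nothing.
It fails at once if a canister or the salt pot is tipped by more than 0.6 rad (angle between any of canister_orange, canister_green, canister_white, salt_pot's own z axis and vertical above 0.6 rad).
It fails at once if a canister or the salt pot is dropped (falls free of the fingers, faster than 0.6 m/s, a fall of about 20 mm) ((contact force between canister_orange and the fingers below 0.01 N and linear speed of canister_orange above 0.6 m/s) or (contact force between canister_green and the fingers below 0.01 N and linear speed of canister_green above 0.6 m/s) or (contact force between canister_white and the fingers below 0.01 N and linear speed of canister_white above 0.6 m/s) or (contact force between salt_pot and the fingers below 0.01 N and linear speed of salt_pot above 0.6 m/s)).
It fails at once if the herb pot is moved by more than 30 mm or tipped by more than 0.4 rad (distance of herb_pot from where it was at the start of the episode above 0.03 m or angle between herb_pot's own z axis and vertical above 0.4 rad).
It also fails if it takes over 149 s, if anything falls off the work surface, if the arm or the gripper's body presses on something with over 40 N, if the wrist force passes 120 N, or if a joint passes its speed limit or range.

## Working session

There is one attempt and no reset: what is moved stays moved. The work goes in short steps, Python scripts to look and compute and a tool call to move; the robot and the scene stay as the last step left them, time stands still between calls to the robot, and variables do not carry over. Pictures are saved under pics/ and viewed, at most 14 in all, crops included, and the job is handed in when it is done.

Besides the shell and the picture viewer there is one more tool, called after "Call:" by a JSON object that holds its "name" and its "arguments", one argument or row to a line. step_arm: Moves the arm, as the interface text tells. Its arguments: {"type":"object","properties":{"plan":{"type":"array","items":{"type":"array","items":{"type":"number","minimum":-1,"maximum":1}}}},"required":["plan"]}

```bash
mkdir -p pics
cat > h.py <<'E'
import numpy as np, cv2
from workcell import get_obs, vision, ctrl
from scipy.spatial.transform import Rotation as R
def grab(n):
    o=get_obs(); im=vision.get_image(n)
    if 'T' not in im:
        T=np.eye(4); T[:3,:3]=R.from_rotvec(o['orientation']).as_matrix(); T[:3,3]=o['ee_pos']
        im['T']=T@np.array(im['T_tool_cam'])
    return im
def cloud(im):
    K=np.array([[im['fx'],0,im['cx']],[0,im['fy'],im['cy']],[0,0,1]]); h,w=im['depth'].shape
    uv=np.stack(np.meshgrid(np.arange(w),np.arange(h)),-1).reshape(-1,1,2).astype(float)
    n=cv2.undistortPoints(uv,K,np.array([im['k1'],0,0,0,0.]))[:,0]
    d=im['depth'].reshape(-1,1); P=np.hstack([n*d,d,np.ones_like(d)])@np.array(im['T']).T
    P=P[:,:3].reshape(h,w,3).copy(); P[im['depth']<=0]=np.nan
    return P
def save(im,name): cv2.imwrite('pics/'+name,im['pixels'][:,:,::-1])
E
python3 - <<'E'
from h import *
print(get_obs())
for n in ['scene','side','wrist']:
    im=grab(n); save(im,n+'0.png'); print(n,np.round(im['T'],2).tolist(),im['fx'],im['k1']); np.savez(n+'0.npz',P=cloud(im),px=im['pixels'])
E
```

```text
{'t': 0.0, 'qpos': array([-1.90039404e-02,  4.23849927e-01,  1.63068563e+00,  8.08196361e-06,
        1.08855516e+00, -1.89931137e-02]), 'qvel': array([ 4.55885504e-05,  1.72906410e-03, -6.42239100e-04, -7.75944411e-04,
        9.51212808e-05, -1.72418596e-03]), 'joint_torque': array([ 1.28069914e-03, -5.44622147e+01, -2.73670936e+01,  6.42951974e-02,
        2.27214623e-02, -1.51321510e-04]), 'ee_pos': array([6.24456139e+02, 3.58106505e-02, 2.21897725e+02]), 'orientation': array([-2.22069073e+00, -2.22065835e+00,  1.62335157e-03]), 'ft_force': array([-0.13872875, -0.69617852,  0.26460726]), 'moment': array([ 0.01326876,  0.04402861, -0.00062513]), 'grasp_force': 0.0, 'width': 87.66512390709254}
scene [[0.25, 0.77, -0.59, 1060.4], [0.97, -0.19, 0.16, -139.88], [0.01, -0.61, -0.79, 731.64], [0.0, 0.0, 0.0, 1.0]] 382.968806599219 -0.02501054327580865
side [[-0.75, -0.46, 0.48, 35.18], [-0.66, 0.51, -0.55, 609.54], [0.0, -0.73, -0.68, 810.82], [0.0, 0.0, 0.0, 1.0]] 501.5247190529357 0.012009395063957547
wrist [[1.0, -0.0, -0.0, 625.89], [-0.0, -0.97, -0.26, 72.12], [-0.0, 0.26, -0.97, 384.63], [0.0, 0.0, 0.0, 1.0]] 351.17430162315856 -0.06262907451079965
```

View pics/scene0.png

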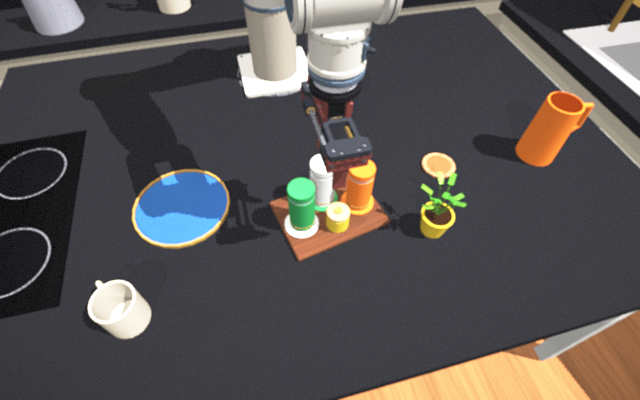

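View pics/side0.png

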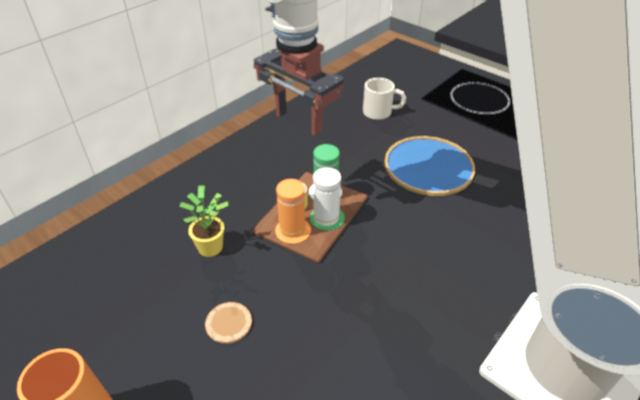

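View pics/wrist0.png

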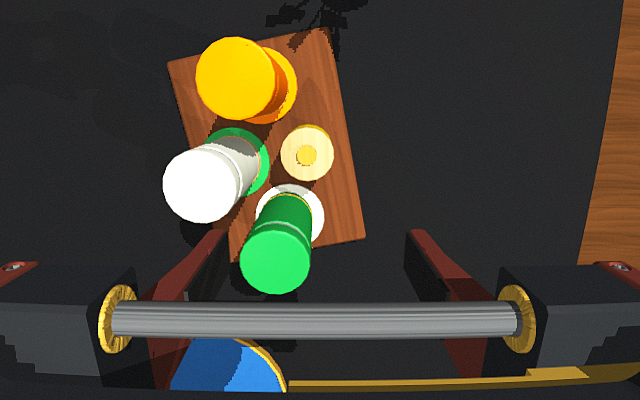

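The wrist view shows the orange canister (237,78) on the orange coaster, the white one (202,185) on the green coaster, the green one (275,255) on the white coaster, and the pot at (307,153). In the side view the trivet is at (228,322) and the tray at (430,165). Green and white therefore swap.

```bash
cat >> h.py <<'E'
from scipy.optimize import least_squares
def circ(xy,r=None):
    c0=xy.mean(0)
    if r: 
        f=least_squares(lambda p:np.hypot(*(xy-p).T)-r,c0,loss='soft_l1'); return f.x,r,np.std(f.fun)
    f=least_squares(lambda p:np.hypot(*(xy-p[:2]).T)-p[2],[*c0,30],loss='soft_l1'); return f.x[:2],f.x[2],np.std(f.fun)
HUE=dict(orange=(8,22),yellow=(20,34),green=(45,80),blue=(95,125))
def cmask(px,c):
    h=cv2.cvtColor(px,cv2.COLOR_RGB2HSV)
    if c=='white': return (h[...,1]<50)&(h[...,2]>110)
    a,b=HUE[c]; return (h[...,0]>=a)&(h[...,0]<=b)&(h[...,1]>90)&(h[...,2]>70)
def edge(xy,c=None):  # outer points by angular bin
    c=np.median(xy,0) if c is None else c
    d=xy-c; a=np.degrees(np.arctan2(d[:,1],d[:,0]))//5; r=np.hypot(*d.T)
    return np.array([xy[a==k][np.argmax(r[a==k])] for k in np.unique(a)])
E
cat > m.py <<'E'
from h import *
for n in ['scene','side','wrist']:
    z=np.load(n+'0.npz'); P,px=z['P'],z['px']; ok=~np.isnan(P[...,0])&(P[...,0]>350)&(P[...,0]<900)&(abs(P[...,1])<420)
    for c in ['orange','green','white','yellow','blue']:
        m=cmask(px,c)&ok
        for lo,hi in [(128,145),(56,74),(9,22),(-3,14)]:
            s=P[m&(P[...,2]>lo)&(P[...,2]<hi)]
            if len(s)>60:
                print(n,c,lo,len(s),'medz %.1f'%np.median(s[:,2]),'x',np.percentile(s[:,0],[1,99]).round(),'y',np.percentile(s[:,1],[1,99]).round(), 'mid', (np.percentile(s[:,:2],[1,99],axis=0).mean(0)).round(1))
E
python3 m.py
```

```text
scene orange 128 101 medz 133.6 x [554. 596.] y [ 60. 114.] mid [575.1  87.2]
scene orange 56 394 medz 61.8 x [569. 698.] y [  2. 258.] mid [633.7 129.9]
scene orange 9 3196 medz 13.8 x [366. 674.] y [-397.  351.] mid [520.1 -22.9]
scene orange -3 2355 medz 11.7 x [358. 677.] y [-411.  365.] mid [517.4 -22.8]
scene green 128 631 medz 138.2 x [566. 700.] y [-76. 247.] mid [633.1  85.4]
scene green 56 139 medz 65.9 x [594. 676.] y [-76. 238.] mid [634.7  81. ]
scene green 9 78 medz 18.1 x [529. 573.] y [-13.  48.] mid [551.1  17.8]
scene green -3 193 medz 2.3 x [448. 634.] y [-65. 363.] mid [541. 149.]
scene white 128 262 medz 138.0 x [515. 565.] y [-16.  22.] mid [540.    3.2]
scene white 56 599 medz 66.0 x [556. 758.] y [-418.   46.] mid [ 656.9 -186. ]
scene white 9 548 medz 17.8 x [385. 757.] y [-419.  189.] mid [ 571.5 -114.7]
scene white -3 393 medz 6.8 x [368. 758.] y [-419.  353.] mid [562.9 -32.7]
scene yellow 128 260 medz 138.3 x [557. 622.] y [ 62. 230.] mid [589.9 145.8]
scene yellow 56 303 medz 60.5 x [610. 706.] y [  4. 265.] mid [657.8 134.5]
scene yellow 9 507 medz 13.1
[... 2105 characters left out ...]
4.6 -56.2]
wrist white 128 4312 medz 136.5 x [514. 565.] y [-13.  38.] mid [539.6  12.7]
wrist white 56 228 medz 65.3 x [534. 638.] y [-25.  46.] mid [585.8  10.8]
wrist white 9 972 medz 16.4 x [538. 632.] y [-77. -14.] mid [585.2 -45.1]
wrist white -3 99 medz 1.5 x [450. 632.] y [-279.   18.] mid [ 541.1 -130.4]
wrist yellow 128 5109 medz 136.5 x [545. 595.] y [ 63. 113.] mid [570.1  88. ]
wrist yellow 56 837 medz 65.0 x [593. 640.] y [ 4. 49.] mid [616.5  26.4]
wrist yellow 9 813 medz 16.3 x [539. 631.] y [-293.  123.] mid [584.7 -85. ]
wrist yellow -3 278 medz 10.4 x [532. 638.] y [-296.  103.] mid [584.6 -96.4]
wrist blue -3 4444 medz 4.5 x [432. 571.] y [-304. -221.] mid [ 501.4 -262.5]
```

Run:
```python
from h import *
for n in ['scene','side']:
    z=np.load(n+'0.npz'); P,px=z['P'],z['px']; ok=~np.isnan(P[...,0])
    m=cmask(px,'blue')&ok&(P[...,2]<15)&(P[...,0]>340)&(P[...,1]<-190)
    s=P[m][:,:2]; print(n,'tray',circ(edge(s)))
    h=cv2.cvtColor(px,cv2.COLOR_RGB2HSV)
    m=ok&(h[...,2]>90)&(h[...,1]>50)&(P[...,2]>0)&(P[...,2]<16)&(P[...,0]>350)&(P[...,0]<620)&(P[...,1]>150)&(P[...,1]<400)
    s=P[m]; print(len(s),np.median(s,0),np.percentile(s,[1,99],axis=0),circ(edge(s[:,:2])))
```

```text
scene tray (array([ 468.20046672, -311.94062986]), np.float64(103.29652646837295), np.float64(2.1193226021230345))
940 [508.65106311 323.46607215   9.18834114] [[4.43788835e+02 1.64782099e+02 2.39377296e-01]
 [6.15118821e+02 3.75407154e+02 1.30620111e+01]] (array([517.29948899, 260.90662212]), np.float64(103.93483561695729), np.float64(28.11905255466042))
side tray (array([ 475.52695312, -315.64310805]), np.float64(101.80578494457626), np.float64(1.871482776044607))
1495 [498.31630519 331.5081433    7.01572633] [[4.59776570e+02 2.90212618e+02 5.03812089e-01]
 [5.39972311e+02 3.70380896e+02 1.03526112e+01]] (array([502.06664508, 329.04270314]), np.float64(43.230864101102014), np.float64(1.9077906384873156))
```

Call:
{"name": "step_arm", "arguments": {
  "plan": [
    [1,-0.5,-0.3,0,0,0,0],
    [1,-0.45,-0.33,0,0,0,0],
    [1,0,0,0.9,0,0,0],
    [1,0,0,0.8,0,0,0],
    [1,0,0,0.4,0,0,0],
    [1,0,0,0,0,0,0],
    [1,0,0,0,0,0,0]
  ]
}}

```text
t: 1.02
ee_pos: [594.1, -47.5, 118.4]
orientation: [2.221, 2.221, 0.001]
ft_force: [-0.4, 0.2, 0.3]
width: 87.5
grasp_force: 0.0
```

Call:
{"name": "step_arm", "arguments": {
  "plan": [
    [1,0,0,0.4,0,0,0],
    [1,0,-0.02,0.24,0,0,0],
    [-1,0,0,0,0,0,0],
    [-1,0,0,0,0,0,0],
    [-1,0,0,0,0,0,0],
    [-1,0,0,0,0,0,0],
    [-1,0,0,0,0,0,0],
    [-1,0,0,0,0,0,0],
    [-1,0,0,-0.2,0,0,0],
    [-1,0,0,-0.5,0,0,0],
    [-1,0,0,-0.7,0,0,0],
    [-1,0,0,-0.7,0,0,0],
    [-1,0,0,-0.6,0,0,0],
    [-1,0,0,0,0,0,0]
  ]
}}

```text
t: 2.78
ee_pos: [594.0, -47.6, 223.0]
orientation: [2.219, 2.219, 0.005]
ft_force: [0.1, 0.9, -3.7]
width: 55.6
grasp_force: 29.9
```

Call:
{"name": "step_arm", "arguments": {
  "plan": [
    [-1,-0.3,-0.1,0,0,0,0],
    [-1,-0.5,-0.2,0,0,0,0],
    [-1,-0.6,-0.22,0,0,0,0],
    [-1,-0.6,-0.22,0,0,0,0],
    [-1,-0.6,-0.22,0,0,0,0],
    [-1,-0.6,-0.22,0,0,0,0],
    [-1,-0.6,-0.22,0,0,0,0],
    [-1,-0.6,-0.22,0,0,0,0],
    [-1,-0.6,-0.22,0,0,0,0],
    [-1,-0.6,-0.22,0,0,0,0],
    [-1,-0.5,-0.2,0,0,0,0],
    [-1,-0.3,-0.1,0,0,0,0],
    [-1,-0.1,-0.08,0,0,0,0],
    [-1,0,0,0.8,0,0,0],
    [-1,0,0,0,0,0,0],
    [-1,0,0,0,0,0,0]
  ]
}}

```text
t: 4.78
ee_pos: [470.9, -372.2, 181.3]
orientation: [2.221, 2.222, 0.0]
ft_force: [-0.2, -0.0, -4.9]
width: 56.3
grasp_force: 29.9
```

Run:
```python
from h import *
im=grab('wrist'); P=cloud(im); save(im,'w1.png'); px=im['pixels']
m=cmask(px,'blue')&~np.isnan(P[...,0])&(P[...,2]<15); s=P[m]; print(np.median(s,0),circ(edge(s[:,:2])),np.percentile(s[:,:2],[0.5,99.5],axis=0))
```

```text
[ 474.3373945  -298.10299077    4.64450873] (array([ 473.81383118, -310.68053327]), np.float64(105.84428494651574), np.float64(14.020032315599114)) [[ 371.68438591 -397.60563591]
 [ 575.80117154 -212.92884522]]
```

View pics/w1.png

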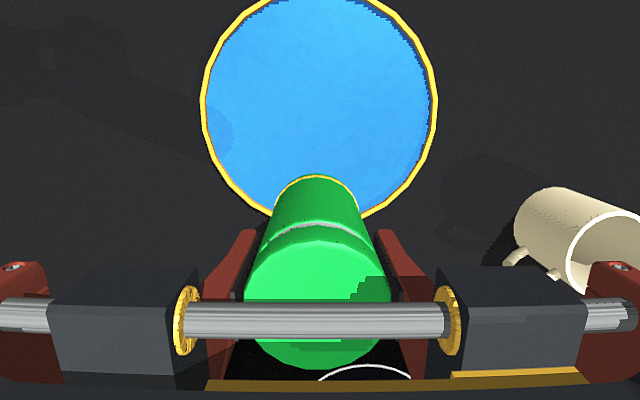

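The picture shows the green canister held upright over the tray's near edge, with the tray centred around (320,105). The tray centre comes out near (474,-316), so I lower it.

Call:
{"name": "step_arm", "arguments": {
  "plan": [
    [-1,0,0,0.4,0,0,0],
    [-1,0,0,0.6,0,0,0],
    [-1,0,0,0.6,0,0,0],
    [-1,0,0,0.3,0,0,0],
    [-1,0,0,0.06,0,0,0],
    [-1,0,0,0.04,0,0,0],
    [-1,0,0,0,0,0,0],
    [-1,0,0,0,0,0,0]
  ]
}}

```text
t: 5.82
ee_pos: [470.9, -372.8, 81.4]
orientation: [2.221, 2.221, 0.0]
ft_force: [0.1, 1.0, -3.6]
width: 55.6
grasp_force: 29.9
```

Call:
{"name": "step_arm", "arguments": {
  "plan": [
    [-1,0,0,0.06,0,0,0],
    [-1,0,0,0.04,0,0,0],
    [-1,0,0,0,0,0,0],
    [-1,0,0,0,0,0,0]
  ]
}}

```text
t: 6.32
ee_pos: [470.5, -372.5, 75.6]
orientation: [-2.221, -2.221, -0.0]
ft_force: [-0.1, -0.6, -3.4]
width: 55.4
grasp_force: 29.9
```

Call:
{"name": "step_arm", "arguments": {
  "plan": [
    [-1,0,0,0.02,0,0,0],
    [-1,0,0,0.01,0,0,0],
    [-1,0,0,0,0,0,0],
    [-1,0,0,0,0,0,0]
  ]
}}

```text
t: 6.82
ee_pos: [470.5, -372.5, 74.2]
orientation: [2.221, 2.221, 0.0]
ft_force: [0.3, 1.0, -4.5]
width: 55.6
grasp_force: 29.9
```

Call:
{"name": "step_arm", "arguments": {
  "plan": [
    [-1,0,0,0.02,0,0,0],
    [-1,0,0,0.02,0,0,0],
    [-1,0,0,0,0,0,0],
    [-1,0,0,0,0,0,0]
  ]
}}

```text
t: 7.32
ee_pos: [470.5, -372.8, 73.9]
orientation: [2.221, 2.221, -0.0]
ft_force: [-4.4, 2.0, 11.7]
width: 56.0
grasp_force: 30.0
```

Contact. Release, rise and go to the white canister.

Call:
{"name": "step_arm", "arguments": {
  "plan": [
    [1,0,0,0,0,0,0],
    [1,0,0,0,0,0,0],
    [1,0,0,0,0,0,0],
    [1,0,0,-0.6,0,0,0],
    [1,0,0,-0.9,0,0,0],
    [1,0,0,-0.7,0,0,0],
    [1,0.7,0.14,0,0,0,0],
    [1,0.8,0.14,0,0,0,0],
    [1,0.8,0.14,0,0,0,0],
    [1,0.8,0.14,0,0,0,0],
    [1,0.8,0.14,0,0,0,0],
    [1,0.8,0.14,0,0,0,0],
    [1,0.8,0.14,0,0,0,0],
    [1,0.8,0.14,0,0,0,0],
    [1,0.8,0.14,0,0,0,0],
    [1,0.61,0.14,0,0,0,0],
    [1,0,0,0,0,0,0],
    [1,0,0,0.6,0,0,0],
    [1,0,0,0,0,0,0],
    [1,0,0,0,0,0,0]
  ]
}}

```text
t: 9.82
ee_pos: [540.6, 12.3, 152.6]
orientation: [2.222, 2.22, -0.0]
ft_force: [0.9, -0.6, 1.2]
width: 87.4
grasp_force: 0.0
```

Call:
{"name": "step_arm", "arguments": {
  "plan": [
    [1,0,-0.02,0.6,0,0,0],
    [1,0,0,0.5,0,0,0],
    [1,0,0,0.22,0,0,0],
    [1,0,0,0,0,0,0],
    [-1,0,0,0,0,0,0],
    [-1,0,0,0,0,0,0],
    [-1,0,0,0,0,0,0],
    [-1,0,0,0,0,0,0],
    [-1,0,0,0,0,0,0],
    [-1,0,0,0,0,0,0],
    [-1,0,0,-0.2,0,0,0],
    [-1,0,0,-0.5,0,0,0],
    [-1,0,0,-0.7,0,0,0],
    [-1,0,0,-0.7,0,0,0],
    [-1,0,0,-0.6,0,0,0],
    [-1,0,0,0,0,0,0]
  ]
}}

```text
t: 11.82
ee_pos: [541.0, 13.0, 223.4]
orientation: [2.219, 2.219, 0.006]
ft_force: [0.7, 0.1, -3.2]
width: 55.8
grasp_force: 29.9
```

Call:
{"name": "step_arm", "arguments": {
  "plan": [
    [-1,-0.3,-0.03,0,0,0,0],
    [-1,-0.5,-0.03,0,0,0,0],
    [-1,-0.6,-0.03,0,0,0,0],
    [-1,-0.6,-0.03,0,0,0,0],
    [-1,-0.6,-0.03,0,0,0,0],
    [-1,-0.6,-0.03,0,0,0,0],
    [-1,-0.6,-0.03,0,0,0,0],
    [-1,-0.6,-0.03,0,0,0,0],
    [-1,-0.6,-0.03,0,0,0,0],
    [-1,-0.5,-0.03,0,0,0,0],
    [-1,-0.4,-0.03,0,0,0,0],
    [-1,-0.12,-0.01,0,0,0,0],
    [-1,0,0,0.7,0,0,0],
    [-1,0,0,0.8,0,0,0],
    [-1,0,0,0.8,0,0,0],
    [-1,0,0,0.4,0,0,0],
    [-1,0,0,0.08,0,0,0],
    [-1,0,0,0,0,0,0],
    [-1,0,0,0,0,0,0]
  ]
}}

```text
t: 14.2
ee_pos: [523.5, -288.5, 83.6]
orientation: [2.22, 2.22, 0.001]
ft_force: [-0.5, -0.1, -3.3]
width: 56.0
grasp_force: 29.9
```

Call:
{"name": "step_arm", "arguments": {
  "plan": [
    [-1,0,0,0.08,0,0,0],
    [-1,0,0,0.06,0,0,0],
    [-1,0,0,0.03,0,0,0],
    [-1,0,0,0.02,0,0,0],
    [-1,0,0,0,0,0,0]
  ]
}}

```text
t: 14.82
ee_pos: [522.0, -288.2, 74.1]
orientation: [-2.221, -2.221, 0.001]
ft_force: [-5.6, 1.3, 12.7]
width: 55.9
grasp_force: 30.0
```

Call:
{"name": "step_arm", "arguments": {
  "plan": [
    [1,0,0,0,0,0,0],
    [1,0,0,0,0,0,0],
    [1,0,0,0,0,0,0],
    [1,0,0,-0.6,0,0,0],
    [1,0,0,-0.9,0,0,0],
    [1,0,0,-0.7,0,0,0],
    [1,0.7,0.1,0,0,0,0],
    [1,0.8,0.1,0,0,0,0],
    [1,0.8,0.1,0,0,0,0],
    [1,0.8,0.1,0,0,0,0],
    [1,0.8,0.1,0,0,0,0],
    [1,0.8,0.1,0,0,0,0],
    [1,0.8,0.1,0,0,0,0],
    [1,0.8,0.1,0,0,0,0],
    [1,0.8,0.1,0,0,0,0],
    [1,0.41,0.06,0,0,0,0],
    [1,0,0,0,0,0,0],
    [1,0,0,0.6,0,0,0],
    [1,0,0,0,0,0,0],
    [1,0,0,0,0,0,0]
  ]
}}

```text
t: 17.32
ee_pos: [570.7, 86.5, 153.2]
orientation: [2.223, 2.22, -0.0]
ft_force: [-0.3, -0.2, 0.7]
width: 87.9
grasp_force: 0.0
```

Call:
{"name": "step_arm", "arguments": {
  "plan": [
    [1,0.02,0,0.6,0,0,0],
    [1,0,0,0.5,0,0,0],
    [1,0,0,0.23,0,0,0],
    [1,0,0,0,0,0,0],
    [-1,0,0,0,0,0,0],
    [-1,0,0,0,0,0,0],
    [-1,0,0,0,0,0,0],
    [-1,0,0,0,0,0,0],
    [-1,0,0,0,0,0,0],
    [-1,0,0,0,0,0,0],
    [-1,0,0,-0.2,0,0,0],
    [-1,0,0,-0.5,0,0,0],
    [-1,0,0,-0.7,0,0,0],
    [-1,0,0,-0.7,0,0,0],
    [-1,0,0,-0.6,0,0,0],
    [-1,0,0,-0.2,0,0,0],
    [-1,0,0,0,0,0,0]
  ]
}}

```text
t: 19.45
ee_pos: [570.5, 88.5, 231.2]
orientation: [2.221, 2.221, 0.001]
ft_force: [0.4, -0.1, -3.2]
width: 56.3
grasp_force: 29.9
```

Call:
{"name": "step_arm", "arguments": {
  "plan": [
    [-1,-0.3,-0.1,0,0,0,0],
    [-1,-0.5,-0.2,0,0,0,0],
    [-1,-0.6,-0.24,0,0,0,0],
    [-1,-0.6,-0.24,0,0,0,0],
    [-1,-0.6,-0.24,0,0,0,0],
    [-1,-0.6,-0.24,0,0,0,0],
    [-1,-0.6,-0.24,0,0,0,0],
    [-1,-0.6,-0.24,0,0,0,0],
    [-1,-0.6,-0.24,0,0,0,0],
    [-1,-0.6,-0.24,0,0,0,0],
    [-1,-0.6,-0.24,0,0,0,0],
    [-1,-0.6,-0.24,0,0,0,0],
    [-1,-0.5,-0.2,0,0,0,0],
    [-1,-0.2,-0.02,0,0,0,0],
    [-1,0,0,0,0,0,0],
    [-1,0,0,0,0,0,0]
  ]
}}

```text
t: 21.45
ee_pos: [424.4, -285.7, 230.8]
orientation: [-2.22, -2.221, -0.0]
ft_force: [-0.7, 0.3, -2.9]
width: 55.9
grasp_force: 29.9
```

Call:
{"name": "step_arm", "arguments": {
  "plan": [
    [-1,0,0,0.5,0,0,0],
    [-1,0,0,0.8,0,0,0],
    [-1,0,0,0.8,0,0,0],
    [-1,0,0,0.6,0,0,0],
    [-1,0,0,0.25,0,0,0],
    [-1,0,0,0.08,0,0,0],
    [-1,0,0,0.06,0,0,0],
    [-1,0,0,0,0,0,0],
    [-1,0,0,0,0,0,0]
  ]
}}

```text
t: 22.58
ee_pos: [424.9, -286.8, 77.4]
orientation: [2.221, 2.221, 0.0]
ft_force: [0.0, 0.5, -2.8]
width: 55.9
grasp_force: 29.9
```

Call:
{"name": "step_arm", "arguments": {
  "plan": [
    [-1,0,0,0.03,0,0,0],
    [-1,0,0,0.03,0,0,0],
    [-1,0,0,0.02,0,0,0],
    [-1,0,0,0,0,0,0]
  ]
}}

```text
t: 23.08
ee_pos: [423.9, -286.7, 73.9]
orientation: [-2.221, -2.221, 0.001]
ft_force: [-6.5, 2.6, 15.5]
width: 55.5
grasp_force: 30.0
```

Call:
{"name": "step_arm", "arguments": {
  "plan": [
    [0.6,0,0,0,0,0,0],
    [0.6,0,0,0,0,0,0],
    [0.6,0,0,0,0,0,0],
    [0.6,0,0,-0.6,0,0,0],
    [0.6,0,0,-0.9,0,0,0],
    [0.6,0,0,-0.9,0,0,0],
    [1,0,0,-0.8,0,0,0],
    [1,0.6,0.3,0,0,0,0],
    [1,0.7,0.35,0,0,0,0],
    [1,0.7,0.35,0,0,0,0],
    [1,0.7,0.35,0,0,0,0],
    [1,0.7,0.35,0,0,0,0],
    [1,0.7,0.35,0,0,0,0],
    [1,0.7,0.35,0,0,0,0],
    [1,0.7,0.35,0,0,0,0],
    [1,0.7,0.35,0,0,0,0],
    [1,0.3,0,0,0,0,0],
    [1,0,0,0,0,0,0],
    [1,0,0,0,0,0,0]
  ]
}}

```text
t: 25.45
ee_pos: [578.9, 37.7, 232.6]
orientation: [-2.222, -2.221, 0.001]
ft_force: [0.5, -1.1, 0.5]
width: 87.8
grasp_force: 0.0
```

```bash
cat > brd.py <<'E'
from h import *
im=grab('wrist'); P=cloud(im); px=im['pixels']; np.savez('b.npz',P=P,px=px); save(im,'b.png')
ok=~np.isnan(P[...,0])
for c in ['orange','green','white']:
    m=cmask(px,c)&ok&(P[...,2]>13.8)&(P[...,2]<20)
    n,l,st,_=cv2.connectedComponentsWithStats(m.astype(np.uint8)); k=1+np.argmax(st[1:,4])
    s=P[l==k]; print(c,st[k].tolist(),np.median(s[:,2]).round(1),circ(edge(s[:,:2])),circ(edge(s[:,:2]),37.5)[0])
m=ok&(P[...,2]>58)&(P[...,2]<72)&cmask(px,'yellow'); s=P[m]; print('pot',len(s),np.percentile(s[:,:2],[1,99],axis=0),circ(edge(s[:,:2])))
im=grab('side'); Q=cloud(im); px=im['pixels']
for c in ['orange','green','white']:
    m=cmask(px,c)&(Q[...,2]>110)&(Q[...,2]<140)&(Q[...,1]<-200)&(Q[...,0]>380)&(Q[...,0]<570); s=Q[m]; t=s[s[:,2]>118]
    if len(s): print(c,len(s),np.percentile(t[:,:2],[2,98],axis=0).mean(0).round(),np.median(t[:,2]))
E
python3 brd.py
```

```text
orange [190, 385, 27, 6, 83] 17.1 (array([ 424.79345891, -284.52617998]), np.float64(26.233548390431665), np.float64(0.9253181599343981)) [ 424.36249578 -296.36950146]
green [245, 161, 68, 66, 3450] 16.4 (array([537.07037497,  10.30779746]), np.float64(37.46018780919042), np.float64(0.4206998926845264)) [537.0704422   10.30215025]
white [298, 214, 65, 60, 3067] 16.4 (array([595.11865042, -50.46502676]), np.float64(37.49880521878107), np.float64(2.7986265682714335)) [595.11869592 -50.46512981]
pot 381 [[593.69090521  10.47195144]
 [676.90131144 198.26060032]] (array([612.47087038,  33.97167207]), np.float64(17.531741699505577), np.float64(26.720880102849527))
orange 372 [ 422. -285.] 122.56776668126884
green 319 [ 468. -370.] 122.52802489834545
white 332 [ 519. -287.] 122.42442866720228
```

View pics/b.png

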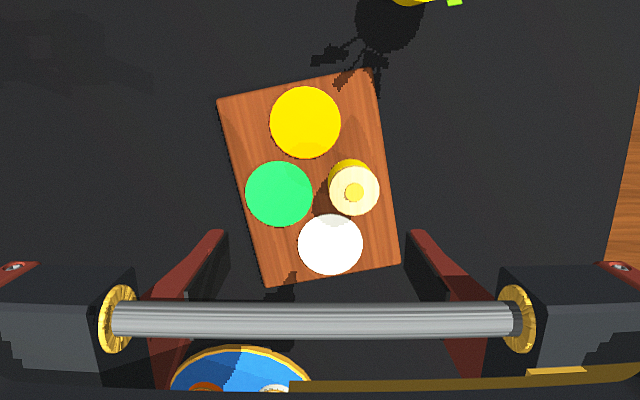

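The board is now clear: orange coaster at (305,122), green at (279,193), white at (330,244) and the pot at (353,190). All three canisters stand on the tray. Next I refine the orange and white coasters and the pot from this frame.

Run:
```python
from h import *
z=np.load('b.npz'); P,px=z['P'],z['px']; h=cv2.cvtColor(px,cv2.COLOR_RGB2HSV)
for n,(u,v) in dict(o=(305,122),g=(279,193),w=(330,244)).items():
    print(n,h[v,u])
    uu,vv=np.meshgrid(np.arange(640),np.arange(400))
    m=(np.hypot(uu-u,vv-v)<42)&(P[...,2]>14.3)&(P[...,2]<19)&(h[...,2]>130)&(np.hypot(P[...,0]-P[v,u,0],P[...,1]-P[v,u,1])<42)
    m&=(abs(h[...,0].astype(int)-h[v,u,0])<12)|(h[v,u,1]<40); m&=(abs(h[...,1].astype(int)-h[v,u,1])<60)
    s=P[m][:,:2]; e=edge(s,s.mean(0)); print(len(s),s.mean(0).round(1),circ(e),circ(e,37.8)[0])
m=(P[...,2]>60)&(P[...,2]<66.5)&(np.hypot(P[...,0]-616,P[...,1]-26)<34); s=P[m][:,:2]; print('pot',len(s),s.mean(0),circ(edge(s,s.mean(0))))
```

```text
o [ 28 255 255]
3974 [567.3  89.1] (array([567.32951199,  88.53118055]), np.float64(37.33068108331853), np.float64(0.2928187859359491)) [567.33730155  88.51738253]
g [ 72 189 252]
3410 [537.2  11. ] (array([537.13739283,  10.28269664]), np.float64(37.24944619153345), np.float64(0.29460135175231)) [537.12920515  10.2575754 ]
w [  0   0 255]
3059 [595.1 -49.6] (array([595.04772335, -50.40650903]), np.float64(37.48540751955958), np.float64(0.2834743784861564)) [595.05303007 -50.42081071]
pot 1713 [615.8273358   27.20096398] (array([616.07485517,  26.32767093]), np.float64(24.363455590456432), np.float64(0.3174400863202606))
```

Call:
{"name": "step_arm", "arguments": {
  "plan": [
    [1,-0.23,0.4,0.5,0,0,0],
    [1,0,0.34,0.9,0,0,0],
    [1,0,0,0.9,0,0,0],
    [1,0,0,0.7,0,0,0],
    [1,0,0,0.6,0,0,0],
    [1,0,0,0,0,0,0],
    [1,0,0,0,0,0,0]
  ]
}}

```text
t: 26.42
ee_pos: [617.2, 26.5, 53.8]
orientation: [2.222, 2.22, 0.001]
ft_force: [0.0, 0.5, 0.2]
width: 87.7
grasp_force: 0.0
```

Call:
{"name": "step_arm", "arguments": {
  "plan": [
    [1,0,-0.02,0.4,0,0,0],
    [1,0,0,0.2,0,0,0],
    [1,0,0,0,0,0,0],
    [-1,0,0,0,0,0,0],
    [-1,0,0,0,0,0,0],
    [-1,0,0,0,0,0,0],
    [-1,0,0,0,0,0,0],
    [-1,0,0,0,0,0,0],
    [-1,0,0,0,0,0,0],
    [-1,0,0,0,0,0,0]
  ]
}}

```text
t: 27.68
ee_pos: [615.5, 27.0, 22.9]
orientation: [2.221, 2.221, 0.0]
ft_force: [-1.4, 0.5, 2.4]
width: 49.6
grasp_force: 30.0
```

Call:
{"name": "step_arm", "arguments": {
  "plan": [
    [-1,0,0,-0.2,0,0,0],
    [-1,0,0,-0.6,0,0,0],
    [-1,0,0,-0.8,0,0,0],
    [-1,0,0,-0.8,0,0,0],
    [-1,0,0,-0.8,0,0,0],
    [-1,0,-0.5,0,0,0,0],
    [-1,0,-0.6,0,0,0,0],
    [-1,0.3,-0.6,0,0,0,0],
    [-1,0.5,-0.3,0,0,0,0],
    [-1,0.7,0,0,0,0,0],
    [-1,0.7,0,0,0,0,0],
    [-1,0.7,0,0,0,0,0],
    [-1,0.7,0,0,0,0,0],
    [-1,0.7,0,0,0,0,0],
    [-1,0.4,0,0,0,0,0],
    [-1,0,0,0,0,0,0],
    [-1,0,0,0,0,0,0]
  ]
}}

```text
t: 29.8
ee_pos: [515.3, 261.2, 182.6]
orientation: [2.222, 2.221, -0.001]
ft_force: [0.7, 0.3, -2.4]
width: 49.7
grasp_force: 30.0
```

Run:
```python
from h import *
im=grab('wrist'); P=cloud(im); px=im['pixels']; save(im,'t.png'); np.savez('t.npz',P=P,px=px)
h=cv2.cvtColor(px,cv2.COLOR_RGB2HSV)
m=(h[...,2]>90)&(h[...,1]>40)&(P[...,2]>4)&(P[...,2]<13)&(np.hypot(P[...,0]-502,P[...,1]-330)<65)
s=P[m]; print(len(s),np.median(s,0)); e=edge(s[:,:2]); print(circ(e),circ(e,41.5)); print(get_obs()['ee_pos'])
```

```text
6339 [502.28906923 330.47986813   8.80187754]
(array([502.30019335, 329.37208093]), np.float64(41.49286472715536), np.float64(0.35543460860938775)) (array([502.29993397, 329.37146163]), 41.5, np.float64(0.3554401326570721))
[515.32676514 261.00475783 182.58062262]
```

View pics/t.png

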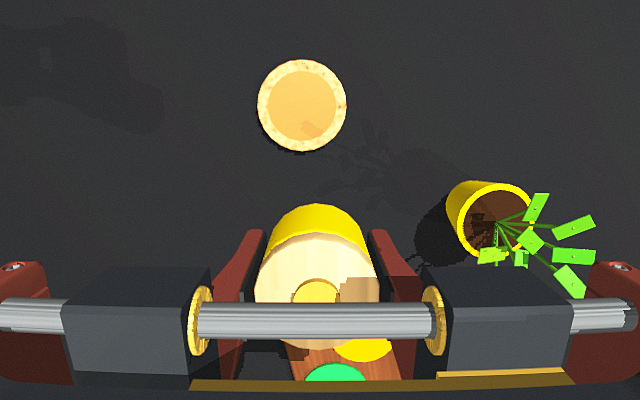

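The pot is held upright; the trivet shows at (302,105), which fits to (502.3, 329.4). The herb pot at (490,220) is well clear.

Call:
{"name": "step_arm", "arguments": {
  "plan": [
    [-1,0.4,-0.1,0,0,0,0],
    [-1,0.6,-0.1,0,0,0,0],
    [-1,0.37,-0.06,0,0,0,0],
    [-1,0,0,0.5,0,0,0],
    [-1,0,0,0.8,0,0,0],
    [-1,0,0,0.8,0,0,0],
    [-1,0,0,0.7,0,0,0],
    [-1,0,0,0.25,0,0,0],
    [-1,0,0,0,0,0,0],
    [-1,0,0,0,0,0,0]
  ]
}}

```text
t: 31.1
ee_pos: [503.4, 331.2, 31.6]
orientation: [2.221, 2.221, 0.003]
ft_force: [0.0, -0.1, -2.1]
width: 49.5
grasp_force: 30.0
```

Call:
{"name": "step_arm", "arguments": {
  "plan": [
    [-1,-0.03,-0.02,0.1,0,0,0],
    [-1,0,0,0.08,0,0,0],
    [-1,0,0,0.04,0,0,0],
    [-1,0,0,0.03,0,0,0],
    [-1,0,0,0.01,0,0,0],
    [-1,0,0,0,0,0,0]
  ]
}}

```text
t: 31.85
ee_pos: [501.5, 329.0, 18.8]
orientation: [-2.221, -2.221, 0.0]
ft_force: [-5.4, -3.5, 14.7]
width: 50.1
grasp_force: 30.0
```

Contact. Release, rise and check it.

Call:
{"name": "step_arm", "arguments": {
  "plan": [
    [1,0,0,0,0,0,0],
    [1,0,0,0,0,0,0],
    [1,0,0,0,0,0,0],
    [1,0,0,-0.4,0,0,0],
    [1,0,0,-0.9,0,0,0],
    [1,0,0,-0.9,0,0,0],
    [1,0,0,-0.9,0,0,0],
    [1,-0.4,0,-0.9,0,0,0],
    [1,-0.6,0,0,0,0,0],
    [1,0,0,0,0,0,0],
    [1,0,0,0,0,0,0]
  ]
}}

```text
t: 33.22
ee_pos: [501.5, 279.4, 217.6]
orientation: [-2.222, -2.221, -0.001]
ft_force: [-0.3, -0.3, -0.3]
width: 87.5
grasp_force: 0.0
```

Run:
```python
from h import *
P=cloud(grab('wrist')); m=(P[...,2]>54)&(P[...,2]<62.5)&(np.hypot(P[...,0]-502,P[...,1]-329)<40); s=P[m]; print('pot',np.median(s,0),circ(edge(s[:,:2],s[:,:2].mean(0))))
im=grab('side'); Q=cloud(im); px=im['pixels']
for c in ['orange','green','white']:
    m=cmask(px,c)&(Q[...,2]>110)&(Q[...,2]<140)&(Q[...,1]<-200)&(Q[...,0]>380)&(Q[...,0]<570); t=Q[m]; t=t[t[:,2]>118]
    print(c,len(t),np.percentile(t[:,:2],[2,98],axis=0).mean(0).round(),np.median(t[:,2]))
```

```text
pot [502.23339021 328.8708322   60.64466607] (array([502.46575628, 327.54197338]), np.float64(24.385893612624788), np.float64(0.2933837374048282))
orange 306 [ 422. -284.] 122.5010212339526
green 258 [ 468. -371.] 122.53838580246168
white 272 [ 519. -287.] 122.42095971251763
```

Call:
{"name": "step_arm", "arguments": {
  "plan": [
    [1,-0.7,-0.11,0,0,0,0],
    [1,-0.8,-0.11,0,0,0,0],
    [1,-0.8,-0.11,0,0,0,0],
    [1,-0.8,-0.11,0,0,0,0],
    [1,-0.8,-0.11,0,0,0,0],
    [1,-0.8,-0.11,0,0,0,0],
    [1,-0.8,-0.11,0,0,0,0],
    [1,-0.8,-0.11,0,0,0,0],
    [1,-0.8,-0.11,0,0,0,0],
    [1,-0.8,-0.11,0,0,0,0],
    [1,-0.8,-0.11,0,0,0,0],
    [1,-0.8,-0.11,0,0,0,0],
    [1,-0.8,-0.11,0,0,0,0],
    [1,-0.8,-0.11,0,0,0,0],
    [1,-0.23,0,0,0,0,0],
    [1,0,0,0.7,0,0,0],
    [0.7,0,0,0.7,0,0,0],
    [0.7,0,0,0,0,0,0],
    [0.7,0,0,0,0,0,0]
  ]
}}

```text
t: 35.7
ee_pos: [425.3, -287.2, 147.9]
orientation: [2.22, 2.222, 0.0]
ft_force: [1.5, 0.7, 0.2]
width: 74.6
grasp_force: 0.0
```

Call:
{"name": "step_arm", "arguments": {
  "plan": [
    [0.7,0,-0.02,0.6,0,0,0],
    [0.7,0,0,0.6,0,0,0],
    [0.7,0,0,0.28,0,0,0],
    [0.7,0,0,0,0,0,0],
    [-1,0,0,0,0,0,0],
    [-1,0,0,0,0,0,0],
    [-1,0,0,0,0,0,0],
    [-1,0,0,0,0,0,0],
    [-1,0,0,0,0,0,0],
    [-1,0,0,-0.2,0,0,0],
    [-1,0,0,-0.5,0,0,0],
    [-1,0,0,-0.8,0,0,0],
    [-1,0,0,-0.8,0,0,0],
    [-1,0,0,-0.7,0,0,0],
    [-1,0,0,0,0,0,0],
    [-1,0,0,0,0,0,0]
  ]
}}

```text
t: 37.7
ee_pos: [422.7, -286.9, 222.2]
orientation: [-2.22, -2.22, 0.0]
ft_force: [-0.3, 0.1, -3.1]
width: 55.5
grasp_force: 30.0
```

Call:
{"name": "step_arm", "arguments": {
  "plan": [
    [-1,0.3,0.1,0,0,0,0],
    [-1,0.5,0.2,0,0,0,0],
    [-1,0.6,0.24,0,0,0,0],
    [-1,0.6,0.24,0,0,0,0],
    [-1,0.6,0.24,0,0,0,0],
    [-1,0.6,0.24,0,0,0,0],
    [-1,0.6,0.24,0,0,0,0],
    [-1,0.6,0.24,0,0,0,0],
    [-1,0.6,0.24,0,0,0,0],
    [-1,0.6,0.24,0,0,0,0],
    [-1,0.6,0.24,0,0,0,0],
    [-1,0.6,0.24,0,0,0,0],
    [-1,0.5,0.15,0,0,0,0],
    [-1,0.21,0.04,0,0,0,0],
    [-1,0,0,0,0,0,0],
    [-1,0,0,0.6,0,0,0],
    [-1,0,0,0.9,0,0,0],
    [-1,0,0,0.7,0,0,0],
    [-1,0,0,0,0,0,0],
    [-1,0,0,0,0,0,0]
  ]
}}

```text
t: 40.2
ee_pos: [568.6, 87.6, 114.3]
orientation: [2.222, 2.22, 0.001]
ft_force: [0.6, 0.5, -3.0]
width: 55.8
grasp_force: 30.0
```

Call:
{"name": "step_arm", "arguments": {
  "plan": [
    [-1,0.02,-0.02,0.25,0,0,0],
    [-1,0,0,0.15,0,0,0],
    [-1,0,0,0.06,0,0,0],
    [-1,0,0,0.04,0,0,0],
    [-1,0,0,0.03,0,0,0],
    [-1,0,0,0,0,0,0],
    [-1,0,0,0,0,0,0]
  ]
}}

```text
t: 41.08
ee_pos: [567.1, 89.0, 86.8]
orientation: [2.221, 2.221, 0.0]
ft_force: [-0.9, 0.0, -2.9]
width: 56.1
grasp_force: 30.0
```

Call:
{"name": "step_arm", "arguments": {
  "plan": [
    [-1,0,0,0.02,0,0,0],
    [-1,0,0,0.02,0,0,0],
    [-1,0,0,0,0,0,0],
    [-1,0,0,0,0,0,0]
  ]
}}

```text
t: 41.58
ee_pos: [567.2, 89.1, 86.1]
orientation: [2.221, 2.221, 0.001]
ft_force: [-3.8, -0.3, 11.5]
width: 55.8
grasp_force: 30.0
```

Call:
{"name": "step_arm", "arguments": {
  "plan": [
    [1,0,0,0,0,0,0],
    [1,0,0,0,0,0,0],
    [1,0,0,0,0,0,0],
    [1,0,0,-0.6,0,0,0],
    [1,0,0,-0.9,0,0,0],
    [1,0,0,-0.8,0,0,0],
    [1,-0.7,-0.16,0,0,0,0],
    [1,-0.8,-0.16,0,0,0,0],
    [1,-0.8,-0.16,0,0,0,0],
    [1,-0.8,-0.16,0,0,0,0],
    [1,-0.8,-0.16,0,0,0,0],
    [1,-0.8,-0.16,0,0,0,0],
    [1,-0.8,-0.16,0,0,0,0],
    [1,-0.8,-0.16,0,0,0,0],
    [1,-0.8,-0.16,0,0,0,0],
    [1,-0.8,-0.16,0,0,0,0],
    [1,-0.8,-0.16,0,0,0,0],
    [1,-0.53,-0.17,0,0,0,0],
    [1,0,0,0,0,0,0],
    [1,0,0,0,0,0,0]
  ]
}}

```text
t: 44.08
ee_pos: [470.4, -371.8, 199.4]
orientation: [-2.221, -2.221, -0.0]
ft_force: [-0.0, 0.5, -0.7]
width: 87.6
grasp_force: 0.0
```

Call:
{"name": "step_arm", "arguments": {
  "plan": [
    [1,0,0,0.6,0,0,0],
    [1,0,0,0.9,0,0,0],
    [1,0,0,0,0,0,0],
    [1,0,0,0,0,0,0]
  ]
}}

```text
t: 44.58
ee_pos: [471.4, -372.2, 125.9]
orientation: [2.22, 2.222, 0.0]
ft_force: [1.0, 0.7, 0.2]
width: 87.7
grasp_force: 0.0
```

Call:
{"name": "step_arm", "arguments": {
  "plan": [
    [1,0,-0.02,0.6,0,0,0],
    [1,0,0,0.43,0,0,0],
    [1,0,0,0,0,0,0],
    [-1,0,0,0,0,0,0],
    [-1,0,0,0,0,0,0],
    [-1,0,0,0,0,0,0],
    [-1,0,0,0,0,0,0],
    [-1,0,0,0,0,0,0],
    [-1,0,0,0,0,0,0],
    [-1,0,0,-0.2,0,0,0],
    [-1,0,0,-0.5,0,0,0],
    [-1,0,0,-0.8,0,0,0],
    [-1,0,0,-0.8,0,0,0],
    [-1,0,0,-0.8,0,0,0],
    [-1,0,0,0,0,0,0],
    [-1,0,0,0,0,0,0]
  ]
}}

```text
t: 46.58
ee_pos: [468.6, -371.7, 226.8]
orientation: [-2.22, -2.22, 0.0]
ft_force: [-0.2, -0.8, -4.4]
width: 55.9
grasp_force: 30.0
```

Call:
{"name": "step_arm", "arguments": {
  "plan": [
    [-1,0.3,0.08,0,0,0,0],
    [-1,0.5,0.1,0,0,0,0],
    [-1,0.6,0.1,0,0,0,0],
    [-1,0.6,0.1,0,0,0,0],
    [-1,0.6,0.1,0,0,0,0],
    [-1,0.6,0.1,0,0,0,0],
    [-1,0.6,0.1,0,0,0,0],
    [-1,0.6,0.1,0,0,0,0],
    [-1,0.6,0.1,0,0,0,0],
    [-1,0.6,0.1,0,0,0,0],
    [-1,0.6,0.1,0,0,0,0],
    [-1,0.6,0.1,0,0,0,0],
    [-1,0.5,0.1,0,0,0,0],
    [-1,0.34,0.06,0,0,0,0],
    [-1,0,0,0,0,0,0],
    [-1,0,0,0.6,0,0,0],
    [-1,0,0,0.9,0,0,0],
    [-1,0,0,0.7,0,0,0],
    [-1,0,0,0,0,0,0],
    [-1,0,0,0,0,0,0]
  ]
}}

```text
t: 49.08
ee_pos: [537.2, 9.2, 119.2]
orientation: [2.221, 2.22, 0.001]
ft_force: [0.8, 1.6, -4.4]
width: 55.9
grasp_force: 30.0
```

Call:
{"name": "step_arm", "arguments": {
  "plan": [
    [-1,0.02,0,0.3,0,0,0],
    [-1,0,0,0.18,0,0,0],
    [-1,0,0,0.08,0,0,0],
    [-1,0,0,0.04,0,0,0],
    [-1,0,0,0.03,0,0,0],
    [-1,0,0,0,0,0,0],
    [-1,0,0,0,0,0,0]
  ]
}}

```text
t: 49.95
ee_pos: [536.6, 10.5, 86.8]
orientation: [2.221, 2.221, 0.0]
ft_force: [0.3, -0.2, -3.6]
width: 55.4
grasp_force: 30.0
```

Call:
{"name": "step_arm", "arguments": {
  "plan": [
    [-1,0,0,0.02,0,0,0],
    [-1,0,0,0.02,0,0,0],
    [-1,0,0,0,0,0,0],
    [-1,0,0,0,0,0,0]
  ]
}}

```text
t: 50.45
ee_pos: [536.7, 10.6, 85.7]
orientation: [2.221, 2.221, 0.001]
ft_force: [-4.2, 0.1, 7.3]
width: 55.6
grasp_force: 30.0
```

Call:
{"name": "step_arm", "arguments": {
  "plan": [
    [1,0,0,0,0,0,0],
    [1,0,0,0,0,0,0],
    [1,0,0,0,0,0,0],
    [1,0,0,-0.6,0,0,0],
    [1,0,0,-0.9,0,0,0],
    [1,0,0,-0.8,0,0,0],
    [1,-0.7,-0.04,0,0,0,0],
    [1,-0.8,-0.04,0,0,0,0],
    [1,-0.8,-0.04,0,0,0,0],
    [1,-0.8,-0.04,0,0,0,0],
    [1,-0.8,-0.04,0,0,0,0],
    [1,-0.8,-0.04,0,0,0,0],
    [1,-0.8,-0.04,0,0,0,0],
    [1,-0.48,-0.01,0,0,0,0],
    [1,0,0,0,0,0,0],
    [1,0,0,0.6,0,0,0],
    [1,0,0,0.9,0,0,0],
    [1,0,0,0,0,0,0],
    [1,0,0,0,0,0,0]
  ]
}}

```text
t: 52.82
ee_pos: [522.8, -288.0, 125.8]
orientation: [2.22, 2.222, 0.001]
ft_force: [0.7, 0.8, 0.1]
width: 87.7
grasp_force: 0.0
```

Call:
{"name": "step_arm", "arguments": {
  "plan": [
    [1,0,-0.01,0.6,0,0,0],
    [1,0,0,0.43,0,0,0],
    [1,0,0,0,0,0,0],
    [-1,0,0,0,0,0,0],
    [-1,0,0,0,0,0,0],
    [-1,0,0,0,0,0,0],
    [-1,0,0,0,0,0,0],
    [-1,0,0,0,0,0,0],
    [-1,0,0,0,0,0,0],
    [-1,0,0,-0.2,0,0,0],
    [-1,0,0,-0.5,0,0,0],
    [-1,0,0,-0.8,0,0,0],
    [-1,0,0,-0.8,0,0,0],
    [-1,0,0,-0.8,0,0,0],
    [-1,0,0,0,0,0,0],
    [-1,0,0,0,0,0,0]
  ]
}}

```text
t: 54.82
ee_pos: [520.6, -287.9, 226.9]
orientation: [-2.22, -2.22, 0.001]
ft_force: [-0.0, -0.4, -3.7]
width: 55.7
grasp_force: 30.0
```

Call:
{"name": "step_arm", "arguments": {
  "plan": [
    [-1,0.3,0.1,0,0,0,0],
    [-1,0.5,0.17,0,0,0,0],
    [-1,0.6,0.17,0,0,0,0],
    [-1,0.6,0.17,0,0,0,0],
    [-1,0.6,0.17,0,0,0,0],
    [-1,0.6,0.17,0,0,0,0],
    [-1,0.6,0.17,0,0,0,0],
    [-1,0.5,0.17,0,0,0,0],
    [-1,0.45,0.18,0,0,0,0],
    [-1,0,0,0,0,0,0],
    [-1,0,0,0.6,0,0,0],
    [-1,0,0,0.9,0,0,0],
    [-1,0,0,0.7,0,0,0],
    [-1,0,0,0,0,0,0],
    [-1,0,0,0,0,0,0]
  ]
}}

```text
t: 56.7
ee_pos: [595.4, -51.2, 118.9]
orientation: [2.221, 2.221, 0.001]
ft_force: [0.2, 0.3, -2.5]
width: 55.6
grasp_force: 30.0
```

Call:
{"name": "step_arm", "arguments": {
  "plan": [
    [-1,0.01,0,0.3,0,0,0],
    [-1,0,0,0.18,0,0,0],
    [-1,0,0,0.08,0,0,0],
    [-1,0,0,0.04,0,0,0],
    [-1,0,0,0.03,0,0,0],
    [-1,0,0,0,0,0,0],
    [-1,0,0,0,0,0,0]
  ]
}}

```text
t: 57.58
ee_pos: [595.1, -50.5, 86.8]
orientation: [2.221, 2.221, 0.0]
ft_force: [0.0, -0.5, -3.2]
width: 55.4
grasp_force: 30.0
```

Call:
{"name": "step_arm", "arguments": {
  "plan": [
    [-1,0,0,0.02,0,0,0],
    [-1,0,0,0.02,0,0,0],
    [-1,0,0,0,0,0,0],
    [-1,0,0,0,0,0,0]
  ]
}}

```text
t: 58.08
ee_pos: [595.2, -50.5, 85.7]
orientation: [2.221, 2.221, 0.001]
ft_force: [-2.8, 0.4, 6.0]
width: 55.4
grasp_force: 30.0
```

Contact. Release, rise to a viewing pose and check everything.

Call:
{"name": "step_arm", "arguments": {
  "plan": [
    [1,0,0,0,0,0,0],
    [1,0,0,0,0,0,0],
    [1,0,0,0,0,0,0],
    [1,0,0,-0.5,0,0,0],
    [1,0,0,-0.9,0,0,0],
    [1,0,0,-0.9,0,0,0],
    [1,0,0,-0.9,0,0,0],
    [1,0.6,-0.1,-0.6,0,0,0],
    [1,0.6,-0.1,0,0,0,0],
    [1,0.6,0,0,0,0,0],
    [1,0,0,0,0,0,0],
    [1,0,0,0,0,0,0]
  ]
}}

```text
t: 59.58
ee_pos: [585.0, 39.1, 274.5]
orientation: [2.221, 2.222, -0.001]
ft_force: [-0.2, -0.6, -0.8]
width: 87.7
grasp_force: 0.0
```

Run:
```python
from h import *
im=grab('wrist'); P=cloud(im); save(im,'f.png')
for n,c in dict(o=(567.3,88.5),g=(537.1,10.3),w=(595.1,-50.4)).items():
    m=(P[...,2]>133)&(P[...,2]<141)&(np.hypot(P[...,0]-c[0],P[...,1]-c[1])<40); s=P[m]; f=circ(edge(s[:,:2],s[:,:2].mean(0))); print(n,np.median(s[:,2]),f[0]-c,f[1:])
im=grab('side');save(im,'fs.png'); Q=cloud(im)
m=(Q[...,2]>50)&(Q[...,2]<66)&(np.hypot(Q[...,0]-502,Q[...,1]-329)<45); print(Q[m].mean(0))
```

```text
o 136.609751578122 [0.43344047 1.26955191] (np.float64(27.348711097926124), np.float64(0.312210961456799))
g 136.42269300593955 [0.62936995 0.08636238] (np.float64(27.434015814365697), np.float64(0.3467690442498219))
w 136.48114504867212 [0.58710735 0.07180062] (np.float64(27.372926199103624), np.float64(0.44044921908885526))
[498.00642599 329.05752633  58.70379144]
```

View pics/f.png

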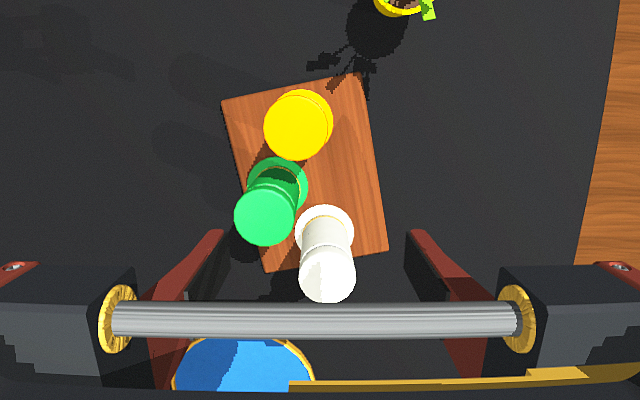

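View pics/fs.png

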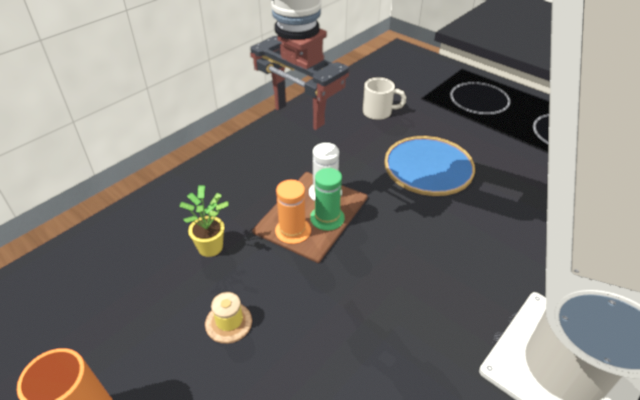

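All three canisters stand on their own coasters within 1.5 mm: orange (298,125), green (265,215) and white (327,275) in the wrist view. The side view shows the pot centred on the trivet at (228,315).

```bash
python3 -c "
from workcell import ctrl; print(ctrl.close_job())"
```

```text
the job is handed in; nothing more can be done
None
```

The job is handed in at about 60 s of the 149 s allowed: each canister measured within about 1.5 mm of its own coaster's centre, the salt pot within about 2 mm of the trivet's, and the herb pot was never touched; no verdict came back.

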